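# Calibrate the paint-mixing scale with a check weight and a stylus

## Robot

A 6-joint arm with a two-finger parallel gripper is mounted at the origin on the work surface. World frame = base frame: x ahead of the robot, y to its left, z up, the work surface at z = 0. Lengths are in m, angles in rad, forces in N, time in s.
With the tool pointing down it reaches from about 0.375 to 0.9 m from the base axis. Payload 3.1 kg.
Tool frame: the origin (TCP) lies between the finger pads; the fingertips stand 17 mm ahead of it and the grasp point (between the pads) lies 2 mm behind it (robot.nose_length is the distance from the TCP to the fingertips, in m); z points along the fingers, y is the line along which they close (so a half turn about z gives the same grasp; the last joint's range is limited). The gripper opens to 87 mm and grips with 3 to 60 N. Pads are 19 mm wide; open, the fingers measure 117 mm over their backs; the gripper's body (75 mm by 190 mm) begins 51 mm behind the grasp point.
Start: joints at [-1.464, 0.527, 1.433, -0, 1.181, -0.178], TCP at [0.176, -0.6, 0.24] pointing down, gripper open.
Joint ranges: [-3.08, 3.08], [-0.75, 2.2], [0.22, 2.44], [-1.43, 4.57], [0, 2.65], [-2.85, 2.85]. Speed limits (rad/s): [2.79, 2.79, 3.14, 3.14, 3.14, 3.14].

## Interface

Orientations are given as a unit quaternion [x, y, z, w].
In Python, from rig import robot, cams gives the robot as it stands.
- The arm moves only by the shell command python3 -m pendant 'ROWS' [FORCE]. ROWS is JSON, a list of rows, each an object with "jaw": the opening, from 0 (shut) to 1 (fully open); "linear": the shift along the tool's x, y, z in cm, a list of three; "twist": the turn about the tool's z in degrees. A call has 1 to 12 rows; each row shifts and turns the commanded pose from where the row before left it, along the tool's axes as they then stand; what a row does not reach is not made up. A row lasts 1/12 s, in which the tool goes at most 41.7 mm and 7.16 degrees, less where a joint would pass 70% of its speed; a pose out of reach is approached as far as the arm can. A call is refused whole if a number of a shift passes 4.17 or a number of a turn 7.16, either way. A call with a gripper value outside its range is refused whole. The fingers move at their own pace and stop on an object; FORCE is the grip in N (left out, the last holds). Time passes only in rows, so rows that do not move let the fingers close. It gives the time, the measured TCP pose, the force, the opening and the grip force at its end, in the units of the state.
- robot.get_obs(): the state, without advancing time (a new reading comes with each control period).
- cams.camera(name): name is "side" or "top" or "wrist"; returns a dict with "color" (400x640x3 uint8, blue, green, red), "depth" (400x640 float32, m along the optical axis (not along the pixel's ray), 0 where there is no reading), "fov_y" (degrees; the focal length in pixels is half the picture's height over the tangent of half this angle, whatever the lens; pixels are square), "cx", "cy" (the principal point, pixels), "view" (4x4, takes a point from world to camera coordinates). Camera axes: x right, y down, z forward; pixel columns grow to the right and rows downward; lengths in m; the calibration is good to about 2 mm. A picture is of the moment at which its call begins.
- robot.hand_in(): hands the job in; it is judged then, once.
The state is a dict: "time": time; "q": joint angles; "joint_velocities": joint speeds; "joint_torque": joint torques, N m; "position": TCP position; "tool_rot": TCP orientation; "ft_force": force on the tool from outside, world axes, zero at the start; "moment": the same for the moment, N m; "grip_width": finger opening in m; "grip_force": force on a finger pad.
Only numpy, scipy, OpenCV 4.12 (cv2) and the standard library are available. Lean on these libraries where they do the work, as an engineer would, in place of code of your own. Each camera call takes 0.05 s, during which the arm holds its last target. There are 200 camera calls.

## Task

Calibrate the paint-mixing scale: set the larger of the two steel weights gently on the middle of the pan and let go of it, then take the stylus from its stand and with its tip press the recessed button in the smaller well fully down, keeping it down for a good second while the weight stands there. Put the stylus back upright in its stand, seated on its collar, and after that stand the large weight gently back in its tray beside the small one. Never press the button in the larger well, nor the small-well button when the weight is not on the pan, and leave the small weight, cup, jar and sanding block where they are.

Things in the scene. Friction and masses are not known exactly. Their poses are not given: they have to be found in the camera images.
- weight: The larger of two plain steel check weights: upright cylinder 38 mm in diameter, 44 mm tall, with a neck and a 22 mm wide knob on top (64 mm tall in all), 500 g, loose. Origin at the centre of its underside, z up. It starts upright in the tray.
- small_weight: The smaller steel check weight, same shape: 26 mm in diameter, 26 mm tall body with a 15 mm knob (46 mm in all), loose. Origin at the centre of its underside. It stands in the tray about 84 mm from the larger one (which end is which varies) and is to be left alone.
- tray: Shallow open wooden tray, fixed, outside 180 mm (x) by 95 mm (y) by 18 mm high, walls 5 mm thick. Origin at the centre of its underside, x along its length; the two weights stand in a row along x.
- tray_in (a point): Centre of the tray's inner floor, 5 mm above the bench, axes as the tray (inside 170 mm along x, 85 mm along y).
- scale: Grey bench scale, fixed, 240 mm (x) by 170 mm (y), housing 45 mm high. Origin at the centre of its underside; its front panel (the strip x = -120 to -50 mm, black, with a small display in the middle) faces the robot and has two round wells, each with a white spring button at its bottom. The round steel pan is on the rear part.
- pan (a point): Centre of the top face of the scale's round pan (130 mm in diameter, top 62 mm above the bench), 40 mm behind the scale's origin along its +x.
- small_well (a point): Centre of the mouth of the smaller well in the scale's front panel, level with the panel's top, 45 mm above the bench (scale frame x -85, y -52 mm). The well is 15 mm wide; the top of its button (13 mm wide) lies 12 mm below the mouth.
- large_well (a point): Centre of the mouth of the larger well (26 mm wide, scale frame x -85, y +50 mm), level with the panel's top, 45 mm above the bench; the top of its button (23 mm wide) lies 8 mm below the mouth. Not to be pressed.
- cal_button (a joint): Travel of the button in the smaller well: 0 up, 0.005 m fully down; it springs back; about 2 N to start, 5 N fully down.
- power_button (a joint): Travel of the button in the larger well: 0 up, 0.005 m fully down. Not to be pressed.
- stylus: Press stylus, loose, 40 g, 95 mm long, pointing down: steel pin 6 mm in diameter and 45 mm long, then a black collar 28 mm in diameter and 5 mm thick, then a grey round handle 16 mm in diameter and 45 mm long on top. Origin on its axis at the underside of the collar, z up along the handle. It starts upright in its stand, hanging by the collar.
- stylus_tip (a point): The pin's tip, 45 mm below the stylus's origin.
- stand: Stylus stand, fixed: aluminium block 75 mm square, 58 mm high, on a 95 mm square foot, with a vertical hole 17 mm wide and 54 mm deep in the middle of its top. Origin at the centre of its underside.
- seat (a point): Centre of the stand's top face and of its hole's mouth, 58 mm above the bench: the stylus's origin lies here when it is seated.
- cup: White mixing cup, bystander, 72 mm wide, 85 mm high, loose. Origin at the centre of its underside.
- jar: Closed paint jar, bystander, 60 mm wide, 75 mm high, loose. Origin at the centre of its underside.
- sanding_block: Dark rubber sanding block, bystander, 100 by 60 by 28 mm, loose. Origin at the centre of its underside.

How it is judged:
By the outcome, as a careful person would: the job done as asked, in the order asked, and still so for the second after the job is handed in, with the robot touching nothing.
It also fails if it takes over 72 s, if anything falls off the work surface, if the arm or the gripper's body presses on something with over 40 N, if the wrist force passes 120 N, or if a joint passes its speed limit or range.

## Working session

There is one attempt and no reset: what is moved stays moved. The work goes in short steps, Python scripts to look and compute and a shell command to move; the robot and the scene stay as the last step left them, time stands still between calls to the robot, and variables do not carry over. Pictures are saved under pics/ and viewed, at most 10 in all, crops included, and the job is handed in when it is done.

```bash
mkdir -p pics; ls; cat > h.py <<'E'
import numpy as np, cv2
from rig import robot, cams
def K(c):
    f=c["color"].shape[0]/2/np.tan(np.radians(c["fov_y"])/2); return f,c["cx"],c["cy"]
def pts(c):
    "world point per pixel from depth (nan where none)"
    f,cx,cy=K(c); d=c["depth"].astype(float); v,u=np.indices(d.shape)
    P=np.stack([(u-cx)*d/f,(v-cy)*d/f,d,np.ones_like(d)],-1)
    W=(P@np.linalg.inv(c["view"]).T)[...,:3]; W[d==0]=np.nan; return W
def ray(c,u,v,z):
    "pixel -> world point on plane height z"
    f,cx,cy=K(c); T=np.linalg.inv(c["view"]); o=T[:3,3]; r=T[:3,:3]@[(u-cx)/f,(v-cy)/f,1]
    return o+r*(z-o[2])/r[2]
E
python3 - <<'E'
from h import *
for n in("top","side"):
    c=cams.camera(n); cv2.imwrite(f"pics/{n}0.png",c["color"]); np.savez(f"{n}0.npz",**c)
    print(n,K(c),np.linalg.inv(c["view"]).round(3).tolist())
print(robot.get_obs())
E
```

```text
pics
top (np.float64(454.68523573526215), 327.8575383562896, 207.1385614790708) [[0.009, -0.997, 0.079, 0.509], [-1.0, -0.01, -0.006, 0.034], [0.006, -0.079, -0.997, 1.056], [0.0, 0.0, 0.0, 1.0]]
side (np.float64(510.7366977611802), 317.3593733600588, 195.19640388279672) [[-0.993, -0.06, 0.103, 0.484], [-0.119, 0.532, -0.838, 1.028], [-0.005, -0.844, -0.536, 0.718], [0.0, 0.0, 0.0, 1.0]]
{'time': 0.1, 'q': array([-1.46449821e+00,  5.28374760e-01,  1.43376995e+00, -3.42416904e-06,
        1.18136918e+00, -1.78539177e-01]), 'joint_velocities': array([ 0.00072141, -0.00250495, -0.00184898,  0.00164957,  0.00042251,
        0.00124448]), 'joint_torque': array([-2.45131732e-04, -4.40986204e+01, -1.77150285e+01,  6.35560253e-02,
        5.33635891e-02, -4.82845678e-05]), 'position': array([ 0.17556329, -0.59919359,  0.23866983]), 'tool_rot': array([ 9.89875045e-01,  1.41938268e-01,  3.31082469e-05, -9.60048550e-04]), 'ft_force': array([ 0.31448773, -0.85027896, -0.46494046]), 'moment': array([-0.04257411,  0.02683675, -0.01605799]), 'grip_force': 0.0, 'grip_width': 0.08704935446236829}
```

View pics/top0.png

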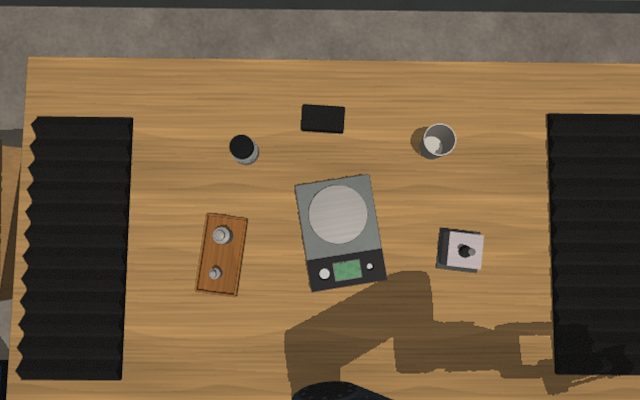

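View pics/side0.png

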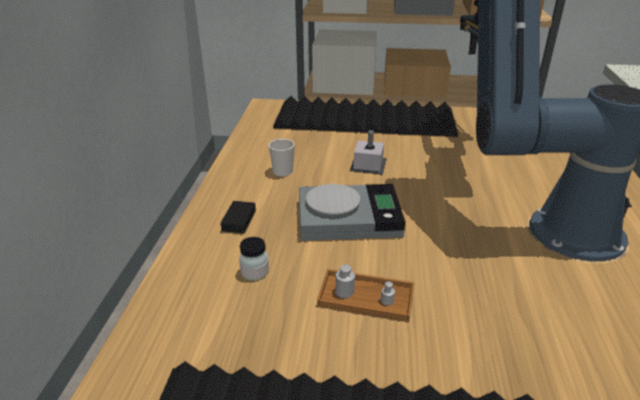

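The top view shows the tray with the large weight (222,235) and the small weight (215,273). It also shows the pan (338,214), the large well (325,273), the small well (370,266), and the stand (462,250) with the stylus handle end near (469,252). In the side view the weights are at (345,283) and (388,294).

```bash
python3 - <<'E'
from h import *
c=dict(np.load("top0.npz")); W=pts(c); img=c["color"]
hsv=cv2.cvtColor(img,cv2.COLOR_BGR2HSV)
def box(u0,u1,v0,v1):
    m=np.zeros(img.shape[:2],bool); m[v0:v1,u0:u1]=1; return m
def cen(m,z):
    v,u=np.nonzero(m); return len(u),(u.mean().round(1),v.mean().round(1)),ray(c,u.mean(),v.mean(),z).round(4)
Z=W[...,2]
for n,b,lo,z in [("weight knob",box(205,240,220,248),.058,.069),("small knob",box(205,230,262,285),.04,.051),
  ("pan",box(295,385,175,250),.054,.062),("stylus top",box(440,490,230,270),.09,.108),("stand top",box(435,490,225,275),.048,.058)]:
    m=b&(Z>lo)
    if n=="pan": m&=(Z<.075)
    print(n,cen(m,z),"medZ",np.nanmedian(Z[m]).round(4), W[m].mean(0).round(4))
# wells: white on black panel
for n,b in [("large",box(314,333,264,283)),("small",box(364,377,260,272))]:
    m=b&(img.min(2)>150); print(n,cen(m,.035 if n=="small" else .037),Z[m].mean())
# housing outline, stand top outline, tray
m=(box(285,395,165,300)&(Z>.035)&(Z<.075)).astype(np.uint8)
r=cv2.minAreaRect(np.argwhere(m)[:,::-1].astype(np.float32)); print("scale",r,[ray(c,*p,.045).round(3).tolist() for p in cv2.boxPoints(r)])
m=(box(435,490,225,275)&(Z>.05)&(Z<.066)).astype(np.uint8)
r=cv2.minAreaRect(np.argwhere(m)[:,::-1].astype(np.float32)); print("stand",r,[ray(c,*p,.058).round(3).tolist() for p in cv2.boxPoints(r)])
m=(box(190,255,205,302)&(hsv[...,0]<15)&(hsv[...,1]>110)&(Z>.003)).astype(np.uint8)
r=cv2.minAreaRect(np.argwhere(m)[:,::-1].astype(np.float32)); print("tray",r,[ray(c,*p,.018).round(3).tolist() for p in cv2.boxPoints(r)])
c=cams.camera("wrist");print(np.linalg.inv(c["view"]).round(3).tolist(),K(c)); cv2.imwrite("pics/w0.png",c["color"])
E
```

```text
weight knob (84, (np.float64(218.6), np.float64(235.3)), array([0.5242, 0.2643, 0.069 ])) medZ 0.0666 [0.5243 0.2648 0.0666]
small knob (38, (np.float64(212.2), np.float64(273.8)), array([0.4402, 0.2802, 0.051 ])) medZ 0.0487 [0.44   0.2808 0.0485]
pan (2721, (np.float64(337.2), np.float64(214.2)), array([0.5728, 0.0078, 0.062 ])) medZ 0.061 [0.573  0.0078 0.061 ]
stylus top (61, (np.float64(469.8), np.float64(251.6)), array([ 0.4945, -0.2676,  0.108 ])) medZ 0.1056 [ 0.4945 -0.2688  0.1042]
stand top (1206, (np.float64(464.2), np.float64(250.3)), array([ 0.4965, -0.2711,  0.058 ])) medZ 0.0574 [ 0.4966 -0.2704  0.0601]
large (73, (np.float64(324.1), np.float64(273.4)), array([0.4424, 0.0352, 0.037 ])) 0.0359726698819586
small (20, (np.float64(369.0), np.float64(265.9)), array([ 0.4596, -0.0647,  0.035 ])) 0.032275586195560424
scale ((339.9744567871094, 232.7716064453125), (107.9281005859375, 76.96360778808594), 80.7538833618164) [[0.637, 0.106, 0.045], [0.667, -0.064, 0.045], [0.43, -0.103, 0.045], [0.402, 0.064, 0.045]]
stand ((464.1683349609375, 250.3168182373047), (35.22431564331055, 34.62729263305664), 5.710593223571777) [[0.462, -0.229, 0.058], [0.538, -0.237, 0.058], [0.531, -0.314, 0.058], [0.455, -0.305, 0.058]]
tray ((220.91998291015625, 254.55996704101562), (42.42640686035156, 79.19596099853516), 8.13010311126709) [[0.4, 0.327, 0.018], [0.577, 0.308, 0.018], [0.564, 0.211, 0.018], [0.387, 0.232, 0.018]]
[[0.282, -0.923, -0.263, 0.249], [-0.96, -0.271, -0.077, -0.578], [-0.0, 0.274, -0.962, 0.384], [0.0, 0.0, 0.0, 1.0]] (np.float64(305.1199227478985), 322.51826600423294, 201.11909907572945)
```

Heights, the weight spacing (85 mm) and the wells' offsets all agree with the given sizes. I'll turn the tool across the tray and set out.

```bash
cat >> h.py <<'E'
def go(x,y,z):
    "tool-axis shift in cm from the measured pose to a world target"
    from scipy.spatial.transform import Rotation as R
    o=robot.get_obs(); r=R.from_quat(o["tool_rot"]); 
    print("t",round(o["time"],2),"pos",o["position"].round(4),"yaw",np.degrees(np.arctan2(*r.as_matrix()[[1,0],[0,0]])).round(1),
     "F",o["ft_force"].round(1),"w",round(o["grip_width"],4),"g",round(o["grip_force"],1),
     "-> shift cm",(r.inv().apply(np.array([x,y,z])-o["position"])*100).round(2))
E
python3 -m pendant '[{"jaw":0.8,"linear":[0,0,0],"twist":6.3},{"jaw":0.8,"linear":[0,0,0],"twist":6.3},{"jaw":0.8,"linear":[0,0,0],"twist":6.3},{"jaw":0.8,"linear":[0,0,0],"twist":6.3},{"jaw":0.8,"linear":[1.9,-2.7,0],"twist":0},{"jaw":0.8,"linear":[1.9,-2.7,0],"twist":0},{"jaw":0.8,"linear":[1.9,-2.7,0],"twist":0},{"jaw":0.8,"linear":[1.9,-2.7,0],"twist":0},{"jaw":0.8,"linear":[1.9,-2.7,0],"twist":0},{"jaw":0.8,"linear":[1.9,-2.7,0],"twist":0},{"jaw":0.8,"linear":[1.9,-2.7,0],"twist":0},{"jaw":0.8,"linear":[1.9,-2.7,0],"twist":0}]' 30
python3 -c "
from h import *
go(.50,-.27,.24);go(.45,.22,.22)"
```

```text
time: 1.15
position: [0.3599, -0.4084, 0.2394]
tool_rot: [0.997, -0.078, -0.0, -0.0]
ft_force: [0.4, -0.4, 1.0]
grip_width: 0.0697
grip_force: 0.0
t 1.15 pos [ 0.3599 -0.4084  0.2394] yaw -8.9 F [ 0.4 -0.4  1. ] w 0.0697 g 0.0 -> shift cm [ 11.7  -15.84  -0.06]
t 1.15 pos [ 0.3599 -0.4084  0.2394] yaw -8.9 F [ 0.4 -0.4  1. ] w 0.0697 g 0.0 -> shift cm [ -0.82 -63.47   1.97]
```

```bash

python3 -m pendant '[{"jaw":0.8,"linear":[0.25,-3,0],"twist":0},{"jaw":0.8,"linear":[0.25,-3,0],"twist":0},{"jaw":0.8,"linear":[0.25,-3,0],"twist":0},{"jaw":0.8,"linear":[0.25,-3,0],"twist":0},{"jaw":0.8,"linear":[0.25,-3,0],"twist":0},{"jaw":0.8,"linear":[0.25,-3,0],"twist":0},{"jaw":0.8,"linear":[0.25,-3,0],"twist":0},{"jaw":0.8,"linear":[0.25,-3,0],"twist":0},{"jaw":0.8,"linear":[0.25,-3,0],"twist":0},{"jaw":0.8,"linear":[0.25,-3,0],"twist":0},{"jaw":0.8,"linear":[0.25,-3,0],"twist":0},{"jaw":0.8,"linear":[0.25,-3,0],"twist":0}]'
python3 -m pendant '[{"jaw":0.8,"linear":[0.25,-3,0],"twist":0},{"jaw":0.8,"linear":[0.25,-3,0],"twist":0},{"jaw":0.8,"linear":[0.25,-3,0],"twist":0},{"jaw":0.8,"linear":[0.25,-3,0],"twist":0},{"jaw":0.8,"linear":[0.25,-3,0],"twist":0},{"jaw":0.8,"linear":[0.25,-3,0],"twist":0},{"jaw":0.8,"linear":[0.25,-3,0],"twist":0},{"jaw":0.8,"linear":[0.25,-3,0],"twist":0},{"jaw":0.8,"linear":[0.25,-3,0.5],"twist":0},{"jaw":0.8,"linear":[0.25,-2.5,1.5],"twist":0},{"jaw":0.8,"linear":[0.25,-2,2],"twist":0},{"jaw":0.8,"linear":[0.25,0,1],"twist":0}]' >/dev/null
python3 -m pendant '[{"jaw":0.8,"linear":[0,0,0],"twist":0},{"jaw":0.8,"linear":[0,0,0],"twist":0}]' >/dev/null
python3 - <<'E'
from h import *
c=cams.camera("wrist"); cv2.imwrite("pics/w1.png",c["color"]); np.savez("w1.npz",**c)
go(.524,.2645,.19)
W=pts(c)
for lo,hi in((.062,.076),(.045,.055)):
    m=(W[...,2]>lo)&(W[...,2]<hi); n,l,s,ce=cv2.connectedComponentsWithStats(m.astype(np.uint8))
    for i in range(1,n):
        if s[i,4]>60: print(lo,s[i],ce[i].round(1),W[l==i].mean(0).round(4),ray(c,*ce[i],.069 if lo>.06 else .051).round(4))
E
```

```text
time: 2.15
position: [0.4444, -0.0573, 0.2395]
tool_rot: [0.997, -0.078, -0.0, -0.0]
ft_force: [0.6, 0.4, -0.4]
grip_width: 0.0695
grip_force: 0.0
t 3.37 pos [0.5225 0.2469 0.1896] yaw -8.9 F [0.  0.5 0.1] w 0.07 g 0.0 -> shift cm [-0.12 -1.77 -0.04]
0.062 [  516    12   124   161 11637] [584.5  93.8] [0.5789 0.0152 0.0627] [0.5805 0.0203 0.069 ]
0.062 [291 187  24  24 449] [302.9 198.6] [0.5277 0.2644 0.0674] [0.5282 0.2642 0.069 ]
0.045 [  469     0   171   252 12888] [552.2 146.1] [0.5313 0.0262 0.0458] [0.5374 0.0313 0.051 ]
0.045 [285 175  39  38 698] [304.6 190.5] [0.5306 0.2632 0.0498] [0.531  0.2631 0.051 ]
```

View pics/w1.png

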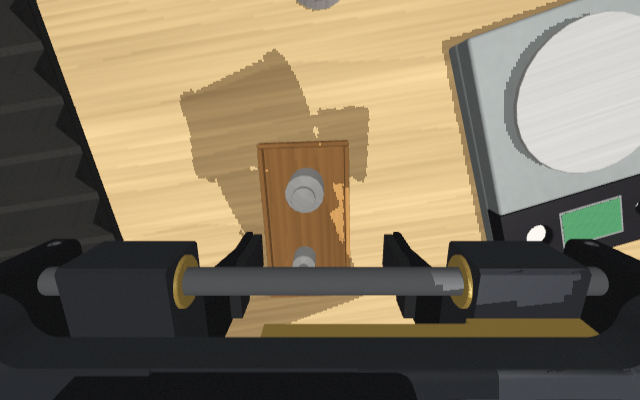

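The picture shows the large weight at (303,198) with the small one behind the gripper's bar at (304,262), in line with the tray. It puts the weight within 4 mm of the top view estimate. I'm going down to grasp its body.

```bash

python3 -m pendant '[{"jaw":0.8,"linear":[0.1,-1.8,0],"twist":0},{"jaw":0.8,"linear":[0,0,1],"twist":0},{"jaw":0.8,"linear":[0,0,2],"twist":0},{"jaw":0.8,"linear":[0,0,2],"twist":0},{"jaw":0.8,"linear":[0,0,2],"twist":0},{"jaw":0.8,"linear":[0,0,2],"twist":0},{"jaw":0.8,"linear":[0,0,2],"twist":0},{"jaw":0.8,"linear":[0,0,2],"twist":0},{"jaw":0.8,"linear":[0,0,1.3],"twist":0},{"jaw":0.8,"linear":[0,0,0.6],"twist":0},{"jaw":0.8,"linear":[0,0,0],"twist":0},{"jaw":0.8,"linear":[0,0,0],"twist":0}]' 
python3 -m pendant '[{"jaw":0.6,"linear":[0,0,0],"twist":0},{"jaw":0.5,"linear":[0,0,0],"twist":0},{"jaw":0.45,"linear":[0,0,0],"twist":0},{"jaw":0.4,"linear":[0,0,0],"twist":0},{"jaw":0.35,"linear":[0,0,0],"twist":0},{"jaw":0.3,"linear":[0,0,0],"twist":0},{"jaw":0.3,"linear":[0,0,0],"twist":0},{"jaw":0.3,"linear":[0,0,0],"twist":0}]' 30
```

```text
time: 4.37
position: [0.5268, 0.2648, 0.041]
tool_rot: [0.997, -0.078, 0.0, -0.0]
ft_force: [0.6, -0.8, 0.3]
grip_width: 0.0696
grip_force: 0.0
time: 5.03
position: [0.5264, 0.265, 0.0409]
tool_rot: [0.997, -0.077, -0.0, 0.0]
ft_force: [-0.2, -2.5, 4.3]
grip_width: 0.0372
grip_force: 30.0
```

```bash

python3 -m pendant '[{"jaw":0.3,"linear":[0,0,-0.3],"twist":0},{"jaw":0.3,"linear":[0,0,-0.7],"twist":0},{"jaw":0.3,"linear":[0,0,-1.5],"twist":0},{"jaw":0.3,"linear":[0,0,-1.5],"twist":0},{"jaw":0.3,"linear":[0,0,-1.5],"twist":0},{"jaw":0.3,"linear":[0,0,-1.5],"twist":0},{"jaw":0.3,"linear":[0,0,-1.5],"twist":0},{"jaw":0.3,"linear":[0,0,-1.5],"twist":0},{"jaw":0.3,"linear":[0,0,-1.2],"twist":0},{"jaw":0.3,"linear":[0,0,-0.5],"twist":0},{"jaw":0.3,"linear":[0.2,0.6,0],"twist":0},{"jaw":0.3,"linear":[0.5,1.4,0],"twist":0}]' 
python3 -m pendant '[{"jaw":0.3,"linear":[0.7,2,0],"twist":0},{"jaw":0.3,"linear":[0.7,2,0],"twist":0},{"jaw":0.3,"linear":[0.7,2,0],"twist":0},{"jaw":0.3,"linear":[0.7,2,0],"twist":0},{"jaw":0.3,"linear":[0.7,2,0],"twist":0},{"jaw":0.3,"linear":[0.7,2,0],"twist":0},{"jaw":0.3,"linear":[0.7,2,0],"twist":0},{"jaw":0.3,"linear":[0.7,2,0],"twist":0},{"jaw":0.3,"linear":[0.7,2,0],"twist":0},{"jaw":0.3,"linear":[0.7,2,0],"twist":0},{"jaw":0.3,"linear":[0.5,1.6,0],"twist":0},{"jaw":0.3,"linear":[0.2,0.8,0],"twist":0}]' 
python3 - <<'E'
from h import *
c=cams.camera("wrist"); cv2.imwrite("pics/w2.png",c["color"]); np.savez("w2.npz",**c)
go(.573,.008,.105)
E
```

```text
time: 6.03
position: [0.5294, 0.2456, 0.1572]
tool_rot: [0.997, -0.076, -0.0, -0.0]
ft_force: [-0.2, 0.1, -5.0]
grip_width: 0.0375
grip_force: 30.0
time: 7.03
position: [0.5715, 0.0089, 0.1563]
tool_rot: [0.997, -0.078, -0.001, 0.0]
ft_force: [0.2, 0.7, -5.3]
grip_width: 0.0373
grip_force: 30.0
t 7.08 pos [0.5716 0.0083 0.1565] yaw -9.0 F [ 1.5 -1.2 -5.4] w 0.037 g 30.0 -> shift cm [0.15 0.   5.15]
```

View pics/w2.png

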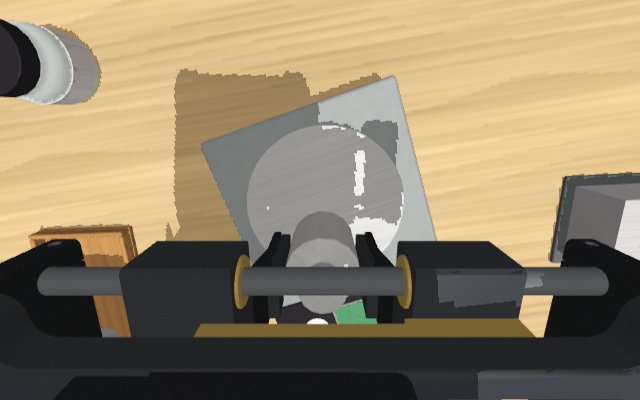

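The weight hangs upright between the fingers at about (320,250), over the pan, whose outline runs from about (247,195) to (403,195). I'm lowering it and will finish in small steps.

```bash

python3 -m pendant '[{"jaw":0.3,"linear":[0.1,0,0.5],"twist":0},{"jaw":0.3,"linear":[0.1,0,1],"twist":0},{"jaw":0.3,"linear":[0,0,1],"twist":0},{"jaw":0.3,"linear":[0,0,1],"twist":0},{"jaw":0.3,"linear":[0,0,0.9],"twist":0},{"jaw":0.3,"linear":[0,0,0.5],"twist":0},{"jaw":0.3,"linear":[0,0,0.3],"twist":0},{"jaw":0.3,"linear":[0,0,0.1],"twist":0},{"jaw":0.3,"linear":[0,0,0.1],"twist":0},{"jaw":0.3,"linear":[0,0,0.1],"twist":0},{"jaw":0.3,"linear":[0,0,0],"twist":0},{"jaw":0.3,"linear":[0,0,0],"twist":0}]'
```

```text
time: 8.08
position: [0.574, 0.011, 0.103]
tool_rot: [0.997, -0.077, 0.0, 0.0]
ft_force: [0.2, -0.2, -5.4]
grip_width: 0.037
grip_force: 30.0
```

```bash

python3 -m pendant '[{"jaw":0.3,"linear":[0,0.2,0.1],"twist":0},{"jaw":0.3,"linear":[0,0,0.1],"twist":0},{"jaw":0.3,"linear":[0,0,0.1],"twist":0},{"jaw":0.3,"linear":[0,0,0.05],"twist":0},{"jaw":0.3,"linear":[0,0,0],"twist":0}]'
```

```text
time: 8.5
position: [0.5733, 0.0091, 0.0989]
tool_rot: [0.997, -0.077, -0.0, -0.0]
ft_force: [-0.8, 0.5, -6.5]
grip_width: 0.0375
grip_force: 30.0
```

```bash

python3 -m pendant '[{"jaw":0.3,"linear":[0,0,0.05],"twist":0},{"jaw":0.3,"linear":[0,0,0.05],"twist":0},{"jaw":0.3,"linear":[0,0,0],"twist":0}]'
```

```text
time: 8.75
position: [0.5734, 0.0091, 0.098]
tool_rot: [0.997, -0.077, 0.0, -0.0]
ft_force: [0.2, 0.6, -4.1]
grip_width: 0.0372
grip_force: 30.0
```

```bash

python3 -m pendant '[{"jaw":0.3,"linear":[0,0,0.05],"twist":0},{"jaw":0.3,"linear":[0,0,0.05],"twist":0},{"jaw":0.3,"linear":[0,0,0],"twist":0}]'
```

```text
time: 9.0
position: [0.5735, 0.0091, 0.0979]
tool_rot: [0.997, -0.077, 0.0, 0.0]
ft_force: [-2.3, 0.0, 3.1]
grip_width: 0.037
grip_force: 30.0
```

Contact: the force went from -5 N to +3 N. Releasing slowly, rising, then heading for the stylus.

```bash

python3 -m pendant '[{"jaw":0.45,"linear":[0,0,0],"twist":0},{"jaw":0.5,"linear":[0,0,0],"twist":0},{"jaw":0.6,"linear":[0,0,0],"twist":0},{"jaw":0.7,"linear":[0,0,0],"twist":0},{"jaw":0.7,"linear":[0,0,0],"twist":0},{"jaw":0.7,"linear":[0,0,-0.5],"twist":0},{"jaw":0.7,"linear":[0,0,-1],"twist":0},{"jaw":0.7,"linear":[0,0,-2],"twist":0},{"jaw":0.7,"linear":[0,0,-2],"twist":0},{"jaw":0.7,"linear":[0,0,-2],"twist":0},{"jaw":0.7,"linear":[0,0,-2],"twist":0},{"jaw":0.7,"linear":[0,0,-1],"twist":0}]'
python3 -m pendant '[{"jaw":0.6,"linear":[-0.1,1,0],"twist":0},{"jaw":0.5,"linear":[-0.3,2,0],"twist":0},{"jaw":0.5,"linear":[-0.3,2.6,0],"twist":0},{"jaw":0.5,"linear":[-0.3,2.7,0],"twist":0},{"jaw":0.5,"linear":[-0.3,2.7,0],"twist":0},{"jaw":0.5,"linear":[-0.3,2.7,0],"twist":0},{"jaw":0.5,"linear":[-0.3,2.7,0],"twist":0},{"jaw":0.5,"linear":[-0.3,2.7,0],"twist":0},{"jaw":0.5,"linear":[-0.3,2.7,0],"twist":0},{"jaw":0.5,"linear":[-0.3,2.7,0],"twist":0},{"jaw":0.5,"linear":[-0.3,2.4,0],"twist":0},{"jaw":0.5,"linear":[-0.2,1.6,0],"twist":0}]'
python3 -m pendant '[{"jaw":0.5,"linear":[0,0,0],"twist":0},{"jaw":0.5,"linear":[0,0,0],"twist":0}]' >/dev/null
python3 - <<'E'
from h import *
c=cams.camera("wrist"); cv2.imwrite("pics/w3.png",c["color"]); np.savez("w3.npz",**c)
t=cams.camera("top"); np.savez("top1.npz",**t)
a=cams.camera("side");cv2.imwrite("pics/side1.png",a["color"][130:330,200:480])
go(.4965,-.270,.085)
W=pts(t); m=np.zeros(W.shape[:2],bool); m[175:250,295:385]=1; m&=W[...,2]>.105
v,u=np.nonzero(m); print("weight knob",len(u),ray(t,u.mean(),v.mean(),.126).round(4),np.median(W[m][:,2]))
W=pts(c)
for lo,hi in((.095,.115),(.052,.07)):
    m=(W[...,2]>lo)&(W[...,2]<hi); n,l,s,ce=cv2.connectedComponentsWithStats(m.astype(np.uint8))
    for i in range(1,n):
        if s[i,4]>60: print(lo,s[i],ce[i].round(1),W[l==i].mean(0).round(4))
E
```

```text
time: 10.0
position: [0.5749, 0.0089, 0.2055]
tool_rot: [0.997, -0.077, 0.003, 0.0]
ft_force: [1.4, -0.1, 0.9]
grip_width: 0.0607
grip_force: 0.0
time: 11.0
position: [0.4951, -0.27, 0.201]
tool_rot: [0.997, -0.078, -0.001, -0.0]
ft_force: [0.4, 0.5, 0.2]
grip_width: 0.0437
grip_force: 0.0
t 11.32 pos [ 0.4965 -0.2662  0.2015] yaw -8.8 F [ 0.1 -0.  -0.6] w 0.0433 g 0.0 -> shift cm [ 0.08  0.38 11.65]
weight knob 195 [0.5702 0.0108 0.126 ] 0.10897869312657149
0.095 [319 197  18  22 330] [327.5 207.5] [ 0.4981 -0.272   0.1065]
0.052 [   0   87   94  138 9390] [ 43.7 159.3] [ 0.571  -0.0159  0.0617]
0.052 [ 287  151   81   79 5363] [328.2 188.5] [ 0.5017 -0.2739  0.0583]
```

View pics/w3.png

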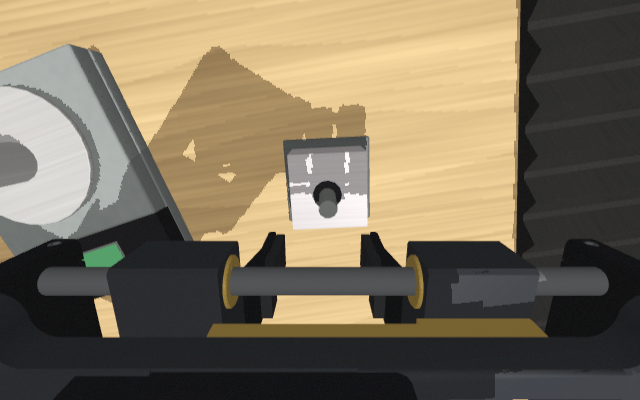

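View pics/side1.png

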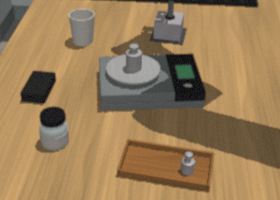

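The side crop shows the large weight upright mid-pan at (133,60) and the small one alone in the tray at (187,163). The wrist view shows the stylus handle top at (327,207), standing in its block. Now I'll go down over the handle.

```bash

python3 -m pendant '[{"jaw":0.5,"linear":[0.2,0.6,0],"twist":0},{"jaw":0.5,"linear":[0,0,1],"twist":0},{"jaw":0.5,"linear":[0,0,1.5],"twist":0},{"jaw":0.5,"linear":[0,0,1.5],"twist":0},{"jaw":0.5,"linear":[0,0,1.5],"twist":0},{"jaw":0.5,"linear":[0,0,1.5],"twist":0},{"jaw":0.5,"linear":[0,0,1.5],"twist":0},{"jaw":0.5,"linear":[0,0,1.5],"twist":0},{"jaw":0.5,"linear":[0,0,0.9],"twist":0},{"jaw":0.5,"linear":[0,0,0.4],"twist":0},{"jaw":0.5,"linear":[0,0,0],"twist":0},{"jaw":0.5,"linear":[0,0,0],"twist":0}]' 
python3 -m pendant '[{"jaw":0.4,"linear":[0,0,0],"twist":0},{"jaw":0.3,"linear":[0,0,0],"twist":0},{"jaw":0.25,"linear":[0,0,0],"twist":0},{"jaw":0.2,"linear":[0,0,0],"twist":0},{"jaw":0.15,"linear":[0,0,0],"twist":0},{"jaw":0.1,"linear":[0,0,0],"twist":0},{"jaw":0.1,"linear":[0,0,0],"twist":0},{"jaw":0.1,"linear":[0,0,0],"twist":0}]' 30
```

```text
time: 12.32
position: [0.4981, -0.2737, 0.0891]
tool_rot: [0.997, -0.077, 0.0, 0.0]
ft_force: [0.3, -0.3, 0.3]
grip_width: 0.0436
grip_force: 0.0
time: 12.98
position: [0.498, -0.2737, 0.0894]
tool_rot: [0.997, -0.077, 0.0, 0.0]
ft_force: [-0.9, 0.3, 3.4]
grip_width: 0.0153
grip_force: 30.0
```

```bash

python3 -m pendant '[{"jaw":0.1,"linear":[0,0,-0.3],"twist":0},{"jaw":0.1,"linear":[0,0,-0.7],"twist":0},{"jaw":0.1,"linear":[0,0,-1],"twist":0},{"jaw":0.1,"linear":[0,0,-1],"twist":0},{"jaw":0.1,"linear":[0,0,-1.5],"twist":0},{"jaw":0.1,"linear":[0,0,-1.5],"twist":0},{"jaw":0.1,"linear":[0,0,-1.5],"twist":0},{"jaw":0.1,"linear":[0,0,-1],"twist":0},{"jaw":0.1,"linear":[0,0,-0.5],"twist":0},{"jaw":0.1,"linear":[0,0,0],"twist":0},{"jaw":0.1,"linear":[-0.2,-0.6,0],"twist":0},{"jaw":0.1,"linear":[-0.4,-1.2,0],"twist":0}]' 
python3 -m pendant '[{"jaw":0.1,"linear":[-0.6,-1.7,0],"twist":0},{"jaw":0.1,"linear":[-0.6,-1.7,0],"twist":0},{"jaw":0.1,"linear":[-0.6,-1.7,0],"twist":0},{"jaw":0.1,"linear":[-0.6,-1.7,0],"twist":0},{"jaw":0.1,"linear":[-0.6,-1.7,0],"twist":0},{"jaw":0.1,"linear":[-0.6,-1.7,0],"twist":0},{"jaw":0.1,"linear":[-0.6,-1.7,0],"twist":0},{"jaw":0.1,"linear":[-0.6,-1.7,0],"twist":0},{"jaw":0.1,"linear":[-0.7,-1.7,0],"twist":0},{"jaw":0.1,"linear":[-0.6,-1.6,0],"twist":0},{"jaw":0.1,"linear":[-0.4,-1.2,0],"twist":0},{"jaw":0.1,"linear":[-0.1,-0.4,0],"twist":0}]' 
python3 -c "
from h import *
go(.459,-.0645,.14)"
```

```text
time: 13.98
position: [0.4946, -0.2553, 0.1785]
tool_rot: [0.997, -0.078, -0.0, 0.0]
ft_force: [-0.5, 0.5, -0.2]
grip_width: 0.0152
grip_force: 30.0
time: 14.98
position: [0.4562, -0.0593, 0.1786]
tool_rot: [0.997, -0.076, -0.001, -0.001]
ft_force: [-0.1, 0.1, 0.0]
grip_width: 0.015
grip_force: 30.0
t 14.98 pos [ 0.4562 -0.0593  0.1786] yaw -8.8 F [-0.1  0.1  0. ] w 0.015 g 30.0 -> shift cm [0.37 0.48 3.86]
```

```bash

python3 -m pendant '[{"jaw":0.1,"linear":[0.35,0.5,0.5],"twist":0},{"jaw":0.1,"linear":[0,0,1],"twist":0},{"jaw":0.1,"linear":[0,0,1],"twist":0},{"jaw":0.1,"linear":[0,0,1],"twist":0},{"jaw":0.1,"linear":[0,0,0.7],"twist":0},{"jaw":0.1,"linear":[0,0,0.1],"twist":0},{"jaw":0.1,"linear":[0,0,0],"twist":0},{"jaw":0.1,"linear":[0,0,0],"twist":0}]' 
python3 - <<'E'
from h import *
a=cams.camera("side"); t=cams.camera("top"); w=cams.camera("wrist")
np.savez("side2.npz",**a); np.savez("top2.npz",**t)
k=cv2.resize(a["color"][150:250,340:440],(400,400),interpolation=cv2.INTER_CUBIC)
k2=cv2.resize(t["color"][215:315,320:420],(400,400),interpolation=cv2.INTER_CUBIC)
cv2.imwrite("pics/p2.png",np.hstack([k,k2]))
go(.459,-.0645,.135)
def pj(c,p):
    f,cx,cy=K(c); q=c["view"]@np.r_[p,1]; return (f*q[0]/q[2]+cx).round(1),(f*q[1]/q[2]+cy).round(1)
p=robot.get_obs()["position"]
print("side: tip pred",pj(a,p-[0,0,.0764]),"collar",pj(a,p-[0,0,.031]),"well mouth",pj(a,[.459,-.0645,.045]),"large",pj(a,[.442,.036,.045]))
print("top: tip pred",pj(t,p-[0,0,.0764]),"well mouth",pj(t,[.459,-.0645,.045]))
E
```

```text
time: 15.65
position: [0.4612, -0.068, 0.1361]
tool_rot: [0.997, -0.078, 0.0, 0.0]
ft_force: [0.2, 0.2, -0.8]
grip_width: 0.015
grip_force: 30.0
t 15.8 pos [ 0.4612 -0.0677  0.1365] yaw -8.9 F [ 0.   0.7 -0.3] w 0.015 g 30.0 -> shift cm [-0.26 -0.28  0.15]
side: tip pred (np.float64(380.4), np.float64(184.6)) collar (np.float64(381.6), np.float64(168.6)) well mouth (np.float64(380.9), np.float64(190.5)) large (np.float64(387.6), np.float64(213.6))
top: tip pred (np.float64(371.4), np.float64(265.8)) well mouth (np.float64(369.3), np.float64(266.4))
```

View pics/p2.png

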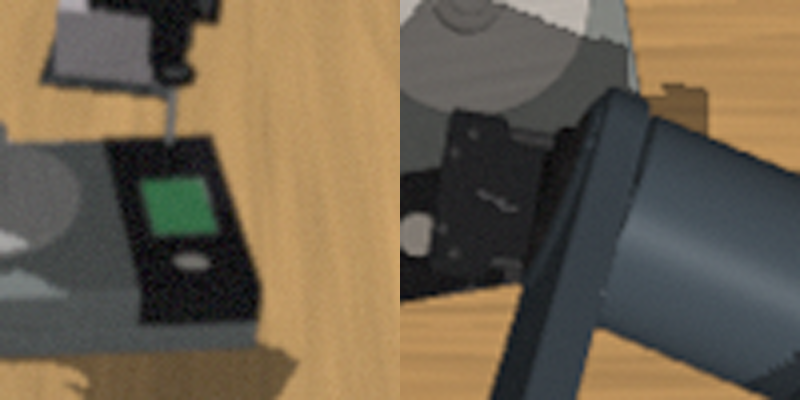

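```bash
python3 - <<'E'
from h import *
a=dict(np.load("side2.npz")); g=cv2.cvtColor(a["color"],cv2.COLOR_BGR2GRAY).astype(float)
hsv=cv2.cvtColor(a["color"],cv2.COLOR_BGR2HSV)
m=np.zeros(g.shape,bool); m[210:220,380:396]=1; m&=(g>90)
v,u=np.nonzero(m); print("large",len(u),u.mean(),v.mean(),ray(a,u.mean(),v.mean(),.037).round(4))
m=np.zeros(g.shape,bool); m[190:212,370:400]=1; m&=(hsv[...,1]>90)&(hsv[...,0]>40)&(hsv[...,0]<80)
v,u=np.nonzero(m); print("display",len(u),u.mean(),v.mean(),ray(a,u.mean(),v.mean(),.046).round(4))
# pin columns: rows 172..185, compare to wood/panel (low saturation)
for r in range(172,190): print(r,hsv[r,378:390,1].tolist(),g[r,378:390].astype(int).tolist())
W=pts(a); 
for r in (174,177,180): print([W[r,c].round(3).tolist() for c in(382,383,384)])
E
```

```text
large 16 387.5 215.0 [0.4417 0.0302 0.037 ]
display 209 383.8755980861244 201.2153110047847 [ 0.4512 -0.0144  0.046 ]
172 [15, 14, 19, 11, 3, 34, 82, 107, 115, 119, 122, 118] [67, 68, 66, 69, 76, 87, 101, 119, 135, 142, 148, 153]
173 [37, 33, 4, 0, 8, 36, 86, 116, 125, 120, 123, 118] [76, 74, 70, 73, 93, 106, 125, 140, 145, 152, 151, 152]
174 [110, 105, 82, 37, 11, 31, 89, 115, 123, 118, 119, 118] [114, 99, 84, 79, 94, 110, 126, 146, 151, 153, 151, 152]
175 [121, 118, 117, 84, 21, 37, 98, 118, 120, 124, 122, 121] [149, 140, 119, 103, 103, 111, 128, 148, 151, 152, 152, 150]
176 [124, 127, 121, 94, 34, 48, 98, 121, 116, 121, 123, 120] [159, 150, 144, 130, 108, 113, 134, 147, 151, 152, 150, 150]
177 [121, 118, 116, 97, 25, 46, 101, 120, 125, 121, 126, 121] [156, 157, 148, 124, 109, 111, 134, 147, 148, 153, 147, 150]
178 [119, 121, 114, 91, 29, 50, 111, 116, 120, 121, 123, 120] [158, 155, 144, 125, 110, 112, 129, 147, 153, 154, 148, 149]
179 [123, 118, 116, 89, 30, 44, 110, 117, 123, 120, 120, 122] [154, 153, 147, 125, 106, 114, 134, 149, 147, 153, 151, 150]
180 [118, 120, 123, 93, 23, 5
[... 587 characters left out ...]
, 10, 5, 29, 56, 49, 15, 34, 38] [30, 30, 37, 64, 74, 54, 34, 28, 29, 32, 26, 30]
186 [38, 81, 73, 0, 0, 21, 75, 20, 25, 60, 59, 34] [18, 19, 19, 41, 44, 35, 13, 25, 29, 24, 22, 34]
187 [27, 45, 41, 55, 100, 36, 70, 14, 41, 66, 30, 46] [26, 16, 23, 24, 20, 19, 18, 34, 29, 29, 30, 32]
188 [54, 109, 13, 9, 77, 51, 18, 0, 28, 0, 62, 46] [18, 15, 20, 29, 7, 26, 26, 20, 24, 24, 28, 20]
189 [23, 20, 71, 29, 67, 61, 64, 49, 55, 32, 27, 30] [21, 24, 19, 24, 16, 18, 23, 29, 24, 23, 26, 32]
[[0.459, -0.068, 0.09], [0.457, -0.063, 0.094], [0.454, -0.068, 0.091]]
[[0.459, -0.068, 0.082], [0.456, -0.064, 0.085], [0.45, -0.208, 0.001]]
[[0.458, -0.069, 0.073], [0.456, -0.063, 0.076], [0.45, -0.194, -0.0]]
```

The pin (left half, tip at side pixel (382,186)) hangs just above the small well. It is offset about 2 mm in x from the well derived from the display and the large button. I'm correcting by (0.2,-0.2) cm and entering the well.

```bash

python3 -m pendant '[{"jaw":0.1,"linear":[0.2,-0.2,0],"twist":0},{"jaw":0.1,"linear":[0,0,0.3],"twist":0},{"jaw":0.1,"linear":[0,0,0.3],"twist":0},{"jaw":0.1,"linear":[0,0,0.3],"twist":0},{"jaw":0.1,"linear":[0,0,0.3],"twist":0},{"jaw":0.1,"linear":[0,0,0.3],"twist":0},{"jaw":0.1,"linear":[0,0,0.2],"twist":0},{"jaw":0.1,"linear":[0,0,0.2],"twist":0},{"jaw":0.1,"linear":[0,0,0],"twist":0}]' 
python3 -m pendant '[{"jaw":0.1,"linear":[0,0,0.1],"twist":0},{"jaw":0.1,"linear":[0,0,0.1],"twist":0},{"jaw":0.1,"linear":[0,0,0.1],"twist":0},{"jaw":0.1,"linear":[0,0,0.1],"twist":0},{"jaw":0.1,"linear":[0,0,0],"twist":0}]'
```

```text
time: 16.55
position: [0.4628, -0.0657, 0.1166]
tool_rot: [0.997, -0.077, -0.0, -0.0]
ft_force: [0.0, -0.1, -0.6]
grip_width: 0.0154
grip_force: 30.0
time: 16.97
position: [0.463, -0.0657, 0.1129]
tool_rot: [0.997, -0.077, -0.0, -0.0]
ft_force: [0.2, 0.6, -0.6]
grip_width: 0.0155
grip_force: 30.0
```

```bash

python3 -m pendant '[{"jaw":0.1,"linear":[0,0,0.1],"twist":0},{"jaw":0.1,"linear":[0,0,0.1],"twist":0},{"jaw":0.1,"linear":[0,0,0.1],"twist":0},{"jaw":0.1,"linear":[0,0,0.1],"twist":0},{"jaw":0.1,"linear":[0,0,0],"twist":0}]'
python3 -m pendant '[{"jaw":0.1,"linear":[0,0,0.1],"twist":0},{"jaw":0.1,"linear":[0,0,0.1],"twist":0},{"jaw":0.1,"linear":[0,0,0.1],"twist":0},{"jaw":0.1,"linear":[0,0,0],"twist":0}]'
```

```text
time: 17.38
position: [0.4631, -0.0658, 0.109]
tool_rot: [0.997, -0.077, 0.0, -0.0]
ft_force: [0.5, 0.1, 0.2]
grip_width: 0.0153
grip_force: 30.0
time: 17.72
position: [0.4631, -0.0658, 0.1061]
tool_rot: [0.997, -0.077, 0.0, 0.0]
ft_force: [0.1, 0.7, 2.8]
grip_width: 0.0151
grip_force: 30.0
```

```bash

python3 -m pendant '[{"jaw":0.1,"linear":[0,0,0.1],"twist":0},{"jaw":0.1,"linear":[0,0,0.1],"twist":0},{"jaw":0.1,"linear":[0,0,0],"twist":0}]'
python3 -m pendant '[{"jaw":0.1,"linear":[0,0,0.1],"twist":0},{"jaw":0.1,"linear":[0,0,0],"twist":0},{"jaw":0.1,"linear":[0,0,0],"twist":0}]'
```

```text
time: 17.97
position: [0.4632, -0.0658, 0.1042]
tool_rot: [0.997, -0.077, 0.0, 0.0]
ft_force: [-0.2, 0.4, 4.2]
grip_width: 0.0154
grip_force: 30.0
time: 18.22
position: [0.4635, -0.0659, 0.1039]
tool_rot: [0.997, -0.077, 0.001, 0.0]
ft_force: [-0.6, 0.8, 9.4]
grip_width: 0.015
grip_force: 30.0
```

Bottomed out: 9 N and no further travel. I'll hold for more than 1.5 s.

```bash

python3 -m pendant '[{"jaw":0.1,"linear":[0,0,0.05],"twist":0},{"jaw":0.1,"linear":[0,0,0],"twist":0},{"jaw":0.1,"linear":[0,0,0],"twist":0},{"jaw":0.1,"linear":[0,0,0],"twist":0},{"jaw":0.1,"linear":[0,0,0],"twist":0},{"jaw":0.1,"linear":[0,0,0],"twist":0},{"jaw":0.1,"linear":[0,0,0],"twist":0},{"jaw":0.1,"linear":[0,0,0],"twist":0},{"jaw":0.1,"linear":[0,0,0],"twist":0},{"jaw":0.1,"linear":[0,0,0],"twist":0},{"jaw":0.1,"linear":[0,0,0],"twist":0},{"jaw":0.1,"linear":[0,0,0],"twist":0}]'
python3 -m pendant '[{"jaw":0.1,"linear":[0,0,0],"twist":0},{"jaw":0.1,"linear":[0,0,0],"twist":0},{"jaw":0.1,"linear":[0,0,0],"twist":0},{"jaw":0.1,"linear":[0,0,0],"twist":0},{"jaw":0.1,"linear":[0,0,0],"twist":0},{"jaw":0.1,"linear":[0,0,0],"twist":0},{"jaw":0.1,"linear":[0,0,0],"twist":0},{"jaw":0.1,"linear":[0,0,0],"twist":0}]'
python3 -m pendant '[{"jaw":0.1,"linear":[0,0,-0.2],"twist":0},{"jaw":0.1,"linear":[0,0,-0.3],"twist":0},{"jaw":0.1,"linear":[0,0,-0.5],"twist":0},{"jaw":0.1,"linear":[0,0,-0.5],"twist":0},{"jaw":0.1,"linear":[0,0,-1],"twist":0},{"jaw":0.1,"linear":[0,0,-1],"twist":0},{"jaw":0.1,"linear":[0,0,-1.2],"twist":0},{"jaw":0.1,"linear":[0,0,-1.2],"twist":0},{"jaw":0.1,"linear":[0,0,-1.2],"twist":0},{"jaw":0.1,"linear":[0,0,-0.5],"twist":0},{"jaw":0.1,"linear":[0,0,0],"twist":0},{"jaw":0.1,"linear":[0,0,0],"twist":0}]'
python3 -c "
from h import *
go(.498,-.2737,.18)"
```

```text
time: 19.22
position: [0.4637, -0.066, 0.1037]
tool_rot: [0.997, -0.077, 0.001, 0.0]
ft_force: [-1.1, 2.5, 14.1]
grip_width: 0.0152
grip_force: 30.0
time: 19.88
position: [0.4637, -0.066, 0.1037]
tool_rot: [0.997, -0.077, 0.001, 0.0]
ft_force: [-0.8, 2.0, 13.3]
grip_width: 0.0152
grip_force: 30.0
time: 20.88
position: [0.4629, -0.0657, 0.1785]
tool_rot: [0.997, -0.077, -0.0, -0.0]
ft_force: [0.4, -0.2, -0.3]
grip_width: 0.0152
grip_force: 30.0
t 20.88 pos [ 0.4629 -0.0657  0.1785] yaw -8.9 F [ 0.4 -0.2 -0.3] w 0.0152 g 30.0 -> shift cm [ 6.68 20.01 -0.15]
```

```bash

python3 -m pendant '[{"jaw":0.1,"linear":[0.2,0.6,0],"twist":0},{"jaw":0.1,"linear":[0.4,1.2,0],"twist":0},{"jaw":0.1,"linear":[0.6,1.8,0],"twist":0},{"jaw":0.1,"linear":[0.7,2.1,0],"twist":0},{"jaw":0.1,"linear":[0.7,2.1,0],"twist":0},{"jaw":0.1,"linear":[0.7,2.1,0],"twist":0},{"jaw":0.1,"linear":[0.7,2.1,0],"twist":0},{"jaw":0.1,"linear":[0.7,2.1,0],"twist":0},{"jaw":0.1,"linear":[0.7,2.1,0],"twist":0},{"jaw":0.1,"linear":[0.6,1.8,0],"twist":0},{"jaw":0.1,"linear":[0.5,1.4,0],"twist":0},{"jaw":0.1,"linear":[0.2,0.6,0],"twist":0}]'
python3 -m pendant '[{"jaw":0.1,"linear":[0,0,0],"twist":0},{"jaw":0.1,"linear":[0,0,0],"twist":0}]' >/dev/null
python3 -c "
from h import *
go(.498,-.2737,.0905)
a=cams.camera('side'); cv2.imwrite('pics/s3.png',cv2.resize(a['color'][110:190,330:410],(480,480),interpolation=cv2.INTER_CUBIC))"
```

```text
time: 21.88
position: [0.4986, -0.277, 0.178]
tool_rot: [0.997, -0.079, 0.0, 0.001]
ft_force: [1.3, -0.2, -0.3]
grip_width: 0.0151
grip_force: 30.0
t 22.05 pos [ 0.4978 -0.2733  0.178 ] yaw -8.9 F [-0.2  0.5 -1.2] w 0.0149 g 30.0 -> shift cm [0.04 0.04 8.75]
```

View pics/s3.png

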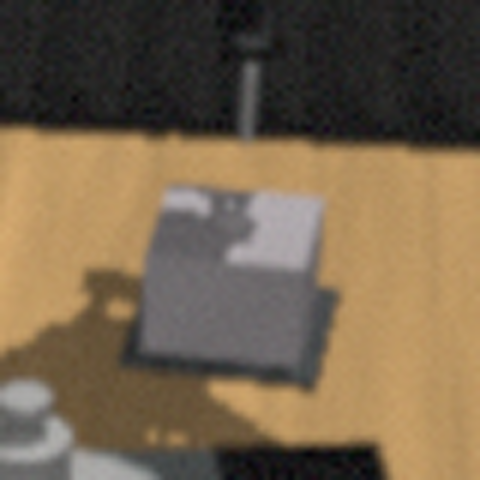

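The side crop shows the pin upright at (248,100), above the middle of the stand's top (about (240,225)). I'm lowering it at the pose where I grasped it.

```bash

python3 -m pendant '[{"jaw":0.1,"linear":[0,0,0.5],"twist":0},{"jaw":0.1,"linear":[0,0,1],"twist":0},{"jaw":0.1,"linear":[0,0,1],"twist":0},{"jaw":0.1,"linear":[0,0,1],"twist":0},{"jaw":0.1,"linear":[0,0,0.8],"twist":0},{"jaw":0.1,"linear":[0,0,0.8],"twist":0},{"jaw":0.1,"linear":[0,0,0.8],"twist":0},{"jaw":0.1,"linear":[0,0,0.8],"twist":0},{"jaw":0.1,"linear":[0,0,0.8],"twist":0},{"jaw":0.1,"linear":[0,0,0.6],"twist":0},{"jaw":0.1,"linear":[0,0,0.2],"twist":0},{"jaw":0.1,"linear":[0,0,0],"twist":0}]'
python3 -m pendant '[{"jaw":0.1,"linear":[0,0,0.1],"twist":0},{"jaw":0.1,"linear":[0,0,0.1],"twist":0},{"jaw":0.1,"linear":[0,0,0],"twist":0}]'
```

```text
time: 23.1
position: [0.4981, -0.2735, 0.0948]
tool_rot: [0.997, -0.077, -0.001, -0.0]
ft_force: [0.1, -0.2, 0.6]
grip_width: 0.0151
grip_force: 30.0
time: 23.35
position: [0.4985, -0.2739, 0.0938]
tool_rot: [0.997, -0.077, 0.0, 0.0]
ft_force: [-0.3, -0.0, -0.6]
grip_width: 0.0154
grip_force: 30.0
```

```bash

python3 -m pendant '[{"jaw":0.1,"linear":[0,0,0.1],"twist":0},{"jaw":0.1,"linear":[0,0,0.1],"twist":0},{"jaw":0.1,"linear":[0,0,0.1],"twist":0},{"jaw":0.1,"linear":[0,0,0],"twist":0}]'
python3 -m pendant '[{"jaw":0.1,"linear":[0,0,0.05],"twist":0},{"jaw":0.1,"linear":[0,0,0.05],"twist":0},{"jaw":0.1,"linear":[0,0,0],"twist":0}]'
```

```text
time: 23.68
position: [0.4983, -0.2736, 0.0904]
tool_rot: [0.997, -0.077, -0.0, -0.0]
ft_force: [-0.5, -0.6, -0.7]
grip_width: 0.0153
grip_force: 30.0
time: 23.93
position: [0.4983, -0.2737, 0.0895]
tool_rot: [0.997, -0.077, -0.0, -0.0]
ft_force: [-0.5, -0.0, -1.2]
grip_width: 0.0153
grip_force: 30.0
```

```bash

python3 -m pendant '[{"jaw":0.1,"linear":[0,0,0.05],"twist":0},{"jaw":0.1,"linear":[0,0,0.05],"twist":0},{"jaw":0.1,"linear":[0,0,0],"twist":0}]'
```

```text
time: 24.18
position: [0.4984, -0.2737, 0.0893]
tool_rot: [0.997, -0.077, 0.0, 0.0]
ft_force: [-1.4, 1.4, 5.5]
grip_width: 0.015
grip_force: 30.0
```

Seated (5 N at the grasp height). Releasing gently and rising.

```bash

python3 -m pendant '[{"jaw":0.2,"linear":[0,0,0],"twist":0},{"jaw":0.25,"linear":[0,0,0],"twist":0},{"jaw":0.35,"linear":[0,0,0],"twist":0},{"jaw":0.5,"linear":[0,0,0],"twist":0},{"jaw":0.5,"linear":[0,0,0],"twist":0},{"jaw":0.5,"linear":[0,0,-0.5],"twist":0},{"jaw":0.5,"linear":[0,0,-1],"twist":0},{"jaw":0.5,"linear":[0,0,-2],"twist":0},{"jaw":0.5,"linear":[0,0,-2.5],"twist":0},{"jaw":0.5,"linear":[0,0,-2.5],"twist":0},{"jaw":0.5,"linear":[0,0,-2],"twist":0},{"jaw":0.5,"linear":[0,0,-1],"twist":0}]'
python3 -m pendant '[{"jaw":0.6,"linear":[0.1,-1,0],"twist":0},{"jaw":0.7,"linear":[0.3,-2,0],"twist":0},{"jaw":0.8,"linear":[0.3,-2.6,0],"twist":0},{"jaw":0.8,"linear":[0.3,-2.7,0],"twist":0},{"jaw":0.8,"linear":[0.3,-2.7,0],"twist":0},{"jaw":0.8,"linear":[0.3,-2.7,0],"twist":0},{"jaw":0.8,"linear":[0.3,-2.7,0],"twist":0},{"jaw":0.8,"linear":[0.3,-2.7,0],"twist":0},{"jaw":0.8,"linear":[0.3,-2.7,0],"twist":0},{"jaw":0.8,"linear":[0.3,-2.7,0],"twist":0},{"jaw":0.8,"linear":[0.2,-2.4,0],"twist":0},{"jaw":0.8,"linear":[0.2,-1.8,0],"twist":0}]'
python3 -m pendant '[{"jaw":0.8,"linear":[0,0,0],"twist":0},{"jaw":0.8,"linear":[0,0,0],"twist":0}]' >/dev/null
python3 - <<'E'
from h import *
go(.5735,.0091,.098)
w=cams.camera("wrist");t=cams.camera("top");a=cams.camera("side")
k=cv2.resize(a["color"][110:190,330:410],(400,400),interpolation=cv2.INTER_CUBIC)
k2=cv2.resize(w["color"],(640,400))[:,120:520]
cv2.imwrite("pics/c4.png",np.hstack([k,k2]))
W=pts(t); m=np.zeros(W.shape[:2],bool); m[230:275,440:490]=1; m&=W[...,2]>.09
v,u=np.nonzero(m); print("stylus top",len(u),W[m].mean(0).round(4),np.median(W[m][:,2]),np.nanmax(W[m][:,2]))
E
```

```text
time: 25.18
position: [0.4996, -0.2747, 0.2073]
tool_rot: [0.997, -0.077, 0.002, 0.002]
ft_force: [0.1, -0.8, 0.0]
grip_width: 0.0433
grip_force: 0.0
time: 26.18
position: [0.5732, 0.008, 0.2021]
tool_rot: [0.997, -0.077, -0.002, -0.001]
ft_force: [-0.4, 0.5, 0.1]
grip_width: 0.0696
grip_force: 0.0
t 26.35 pos [0.5733 0.0064 0.2023] yaw -8.7 F [-0.5 -0.6 -0.5] w 0.0694 g 0.0 -> shift cm [ 1.000e-02 -2.700e-01  1.043e+01]
stylus top 64 [ 0.4947 -0.2702  0.1043] 0.10591612996857219 0.11000315938237404
```

View pics/c4.png

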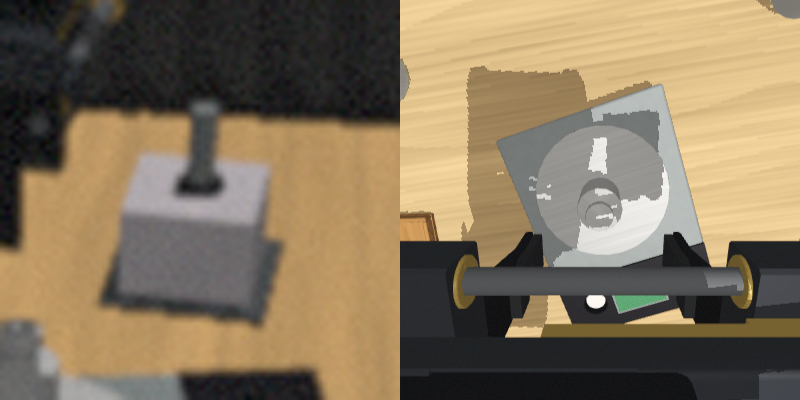

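The left half shows the stylus upright, seated on its collar (200,145). The right half shows the weight standing mid-pan (600,208). I'm fetching the weight back.

```bash

python3 -m pendant '[{"jaw":0.8,"linear":[0,-0.25,0],"twist":0},{"jaw":0.8,"linear":[0,0,1],"twist":0},{"jaw":0.8,"linear":[0,0,1.5],"twist":0},{"jaw":0.8,"linear":[0,0,1.5],"twist":0},{"jaw":0.8,"linear":[0,0,1.5],"twist":0},{"jaw":0.8,"linear":[0,0,1.5],"twist":0},{"jaw":0.8,"linear":[0,0,1.5],"twist":0},{"jaw":0.8,"linear":[0,0,1],"twist":0},{"jaw":0.8,"linear":[0,0,0.6],"twist":0},{"jaw":0.8,"linear":[0,0,0.3],"twist":0},{"jaw":0.8,"linear":[0,0,0],"twist":0},{"jaw":0.8,"linear":[0,0,0],"twist":0}]' 
python3 -m pendant '[{"jaw":0.6,"linear":[0,0,0],"twist":0},{"jaw":0.5,"linear":[0,0,0],"twist":0},{"jaw":0.45,"linear":[0,0,0],"twist":0},{"jaw":0.4,"linear":[0,0,0],"twist":0},{"jaw":0.35,"linear":[0,0,0],"twist":0},{"jaw":0.3,"linear":[0,0,0],"twist":0},{"jaw":0.3,"linear":[0,0,0],"twist":0},{"jaw":0.3,"linear":[0,0,0],"twist":0}]' 30
```

```text
time: 27.5
position: [0.575, 0.0072, 0.0999]
tool_rot: [0.997, -0.078, 0.0, 0.0]
ft_force: [0.7, 0.3, 0.7]
grip_width: 0.0697
grip_force: 0.0
time: 28.17
position: [0.5749, 0.008, 0.0999]
tool_rot: [0.997, -0.078, 0.0, -0.0]
ft_force: [0.5, 3.3, 2.2]
grip_width: 0.0377
grip_force: 30.0
```

```bash

python3 -m pendant '[{"jaw":0.3,"linear":[0,0,-0.3],"twist":0},{"jaw":0.3,"linear":[0,0,-0.7],"twist":0},{"jaw":0.3,"linear":[0,0,-1.3],"twist":0},{"jaw":0.3,"linear":[0,0,-1.5],"twist":0},{"jaw":0.3,"linear":[0,0,-1.3],"twist":0},{"jaw":0.3,"linear":[0,0,-0.7],"twist":0},{"jaw":0.3,"linear":[0,0,-0.2],"twist":0},{"jaw":0.3,"linear":[0,0,0],"twist":0},{"jaw":0.3,"linear":[-0.2,-0.5,0],"twist":0},{"jaw":0.3,"linear":[-0.4,-1,0],"twist":0},{"jaw":0.3,"linear":[-0.6,-1.6,0],"twist":0},{"jaw":0.3,"linear":[-0.7,-2,0],"twist":0}]' 
python3 -m pendant '[{"jaw":0.3,"linear":[-0.7,-2,0],"twist":0},{"jaw":0.3,"linear":[-0.7,-2,0],"twist":0},{"jaw":0.3,"linear":[-0.7,-2,0],"twist":0},{"jaw":0.3,"linear":[-0.7,-2,0],"twist":0},{"jaw":0.3,"linear":[-0.7,-2,0],"twist":0},{"jaw":0.3,"linear":[-0.7,-2,0],"twist":0},{"jaw":0.3,"linear":[-0.7,-2,0],"twist":0},{"jaw":0.3,"linear":[-0.7,-2,0],"twist":0},{"jaw":0.3,"linear":[-0.6,-1.6,0],"twist":0},{"jaw":0.3,"linear":[-0.4,-1.2,0],"twist":0},{"jaw":0.3,"linear":[-0.2,-0.6,0],"twist":0},{"jaw":0.3,"linear":[0,0,0],"twist":0}]' 
python3 -m pendant '[{"jaw":0.3,"linear":[0,0,0],"twist":0},{"jaw":0.3,"linear":[0,0,0],"twist":0}]' >/dev/null
python3 -c "
from h import *
go(.5265,.265,.043)"
```

```text
time: 29.17
position: [0.563, 0.0612, 0.1586]
tool_rot: [0.997, -0.078, -0.001, 0.0]
ft_force: [0.1, 0.8, -6.6]
grip_width: 0.0373
grip_force: 30.0
time: 30.17
position: [0.5256, 0.2644, 0.159]
tool_rot: [0.997, -0.076, -0.001, 0.0]
ft_force: [0.7, -0.6, -5.3]
grip_width: 0.0371
grip_force: 30.0
t 30.33 pos [0.5266 0.2621 0.1593] yaw -8.9 F [ 0.3 -0.5 -4.5] w 0.0371 g 30.0 -> shift cm [-0.05 -0.3  11.63]
```

```bash

python3 -m pendant '[{"jaw":0.3,"linear":[0,-0.3,0.5],"twist":0},{"jaw":0.3,"linear":[0,0,1],"twist":0},{"jaw":0.3,"linear":[0,0,1.5],"twist":0},{"jaw":0.3,"linear":[0,0,1.5],"twist":0},{"jaw":0.3,"linear":[0,0,1.5],"twist":0},{"jaw":0.3,"linear":[0,0,1.5],"twist":0},{"jaw":0.3,"linear":[0,0,1.2],"twist":0},{"jaw":0.3,"linear":[0,0,1],"twist":0},{"jaw":0.3,"linear":[0,0,0.7],"twist":0},{"jaw":0.3,"linear":[0,0,0.4],"twist":0},{"jaw":0.3,"linear":[0,0,0.1],"twist":0},{"jaw":0.3,"linear":[0,0,0],"twist":0}]'
python3 -m pendant '[{"jaw":0.3,"linear":[0,0,0.1],"twist":0},{"jaw":0.3,"linear":[0,0,0.1],"twist":0},{"jaw":0.3,"linear":[0,0,0.1],"twist":0},{"jaw":0.3,"linear":[0,0,0.05],"twist":0},{"jaw":0.3,"linear":[0,0,0],"twist":0}]'
```

```text
time: 31.33
position: [0.5273, 0.2659, 0.0506]
tool_rot: [0.997, -0.077, 0.0, -0.0]
ft_force: [0.5, 0.9, -5.6]
grip_width: 0.0373
grip_force: 30.0
time: 31.75
position: [0.527, 0.2659, 0.0472]
tool_rot: [0.997, -0.077, 0.0, -0.0]
ft_force: [-0.5, -0.5, -5.9]
grip_width: 0.0373
grip_force: 30.0
```

```bash

python3 -m pendant '[{"jaw":0.3,"linear":[0,0,0.1],"twist":0},{"jaw":0.3,"linear":[0,0,0.1],"twist":0},{"jaw":0.3,"linear":[0,0,0.1],"twist":0},{"jaw":0.3,"linear":[0,0,0],"twist":0}]'
python3 -m pendant '[{"jaw":0.3,"linear":[0,0,0.05],"twist":0},{"jaw":0.3,"linear":[0,0,0.05],"twist":0},{"jaw":0.3,"linear":[0,0,0],"twist":0}]'
```

```text
time: 32.08
position: [0.5268, 0.2658, 0.0438]
tool_rot: [0.997, -0.077, -0.0, 0.0]
ft_force: [-0.1, 0.1, -5.4]
grip_width: 0.0373
grip_force: 30.0
time: 32.33
position: [0.527, 0.2658, 0.043]
tool_rot: [0.997, -0.077, -0.0, 0.0]
ft_force: [0.8, -0.4, -5.1]
grip_width: 0.0374
grip_force: 30.0
```

```bash

python3 -m pendant '[{"jaw":0.3,"linear":[0,0,0.05],"twist":0},{"jaw":0.3,"linear":[0,0,0.05],"twist":0},{"jaw":0.3,"linear":[0,0,0],"twist":0}]'
```

```text
time: 32.58
position: [0.527, 0.2659, 0.0428]
tool_rot: [0.997, -0.077, 0.0, -0.0]
ft_force: [-1.5, -0.9, 2.0]
grip_width: 0.0371
grip_force: 30.0
```

Contact on the tray floor. Releasing, rising and checking.

```bash

python3 -m pendant '[{"jaw":0.45,"linear":[0,0,0],"twist":0},{"jaw":0.5,"linear":[0,0,0],"twist":0},{"jaw":0.6,"linear":[0,0,0],"twist":0},{"jaw":0.7,"linear":[0,0,0],"twist":0},{"jaw":0.7,"linear":[0,0,0],"twist":0},{"jaw":0.7,"linear":[0,0,-0.5],"twist":0},{"jaw":0.7,"linear":[0,0,-1],"twist":0},{"jaw":0.7,"linear":[0,0,-2],"twist":0},{"jaw":0.7,"linear":[0,0,-2.5],"twist":0},{"jaw":0.7,"linear":[0,0,-2.5],"twist":0},{"jaw":0.7,"linear":[0,0,-2.5],"twist":0},{"jaw":0.7,"linear":[0,0,-2],"twist":0}]'
python3 -m pendant '[{"jaw":0.7,"linear":[0,0,-1],"twist":0},{"jaw":0.7,"linear":[0,0,0],"twist":0},{"jaw":0.7,"linear":[0,0,0],"twist":0}]' >/dev/null
python3 - <<'E'
from h import *
a=cams.camera("side"); cv2.imwrite("pics/end.png",a["color"][100:330,200:480]); go(.5,.2,.2)
E
```

```text
time: 33.58
position: [0.5276, 0.266, 0.175]
tool_rot: [0.997, -0.077, 0.001, -0.001]
ft_force: [0.5, 0.1, 0.7]
grip_width: 0.0607
grip_force: 0.0
t 33.88 pos [0.5262 0.2656 0.1814] yaw -8.9 F [-0.4  0.8  0.1] w 0.0608 g 0.0 -> shift cm [-1.58  6.89 -1.85]
```

View pics/end.png

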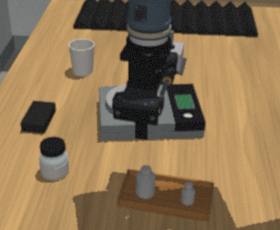

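Both weights stand upright in the tray, at (146,182) and (188,193). The cup, jar and sanding block are where they were, and the gripper is clear.

```bash
python3 -c "
from rig import robot
print(robot.hand_in())"
```

```text
the job is handed in; nothing more can be done
None
```

The scale job is done in the order asked and handed in at about 34 s: the small-well button was held fully down for over 1.6 s with the large weight on the pan, the stylus is back upright in its stand, the large weight is back beside the small one, and nothing else was touched.

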